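# Zero the shop's comparator on the setting master and gauge a reel crank

## Task

On the reel-repair bench, zero the dial comparator on the steel setting master (blue grip): slide its round end along the granite, under the sprung plunger, until you feel it fully home in the V-stop, seat it there with a push of about 6 N, let go, then turn the dial's black rim until the red zero mark lies under the pointer and let go of it. Then put the master back flat in its wooden tray and, leaving the dial as it was set, slide the reel crank with the orange knob home in the V-stop under the plunger in the same way and let go, so that the dial shows how far it is off. Never press on the V-stop or the plunger with more than about 10 N, slide the parts flat under the plunger rather than levering it up, and leave everything else on the bench alone.

Things in the scene. Friction and masses are not known exactly. Their poses are not given: they have to be found in the camera images.
- stand: Comparator stand, fixed: base 235 x 124 mm, flat top 30 mm above the bench (parts pressed on it drag: friction about 0.6). Origin on the bench, on the plunger's axis. Its +x points from the V's open front to the column; parts slide in along +x. The base reaches from x = -110 to +125 mm; the column, 22 mm thick, stands at x = +85 mm, its top 144 mm above the bench.
- seat (a point): On the granite top (30 mm above the bench), on the plunger's axis: where the underside centre of a part's round end lies when it is fully home in the V-stop. The V-stop is a steel V, fixed, with a 90 degree opening towards the stand's -x, 7.5 mm high, rigid, smooth (friction about 0.2); a round end of radius 13 mm touches both its flanks when home.
- dial_center (a point): Centre of the dial's upward face, on the plunger's axis, about 119 mm above the bench (the head's height varies a little). The black rim, 56 mm across, 14 mm high, ends at this height; it turns either way with the white face against 0.05 N m of friction and stays where left. Below it the fixed case (51 mm across, 18 mm high), then the grey bracket from the column.
- zero_mark (a point): Red zero mark on the white dial face, 20 mm from the dial's centre; turns with the rim. The face has 20 divisions of 0.5 mm; one whole turn is 10 mm.
- pointer_tip (a point): A point on the black pointer near its tip, 20 mm from the dial's centre, at the height of the mark. The pointer turns clockwise, seen from above, by 0.628 rad per mm that the plunger rises; it does not turn with the rim.
- over_mark (a point): The third division line clockwise of the red zero mark on the dial face (1.5 mm over), 20 mm from the dial's centre; turns with the rim.
- plunger (a joint): Rise of the sprung plunger from its lower stop, m, 0 to 0.010. It ends in a 12 mm steel ball and presses down with 2 to 2.5 N on a part. Free, its underside is 8.4 to 9.6 mm above the granite, so the bevel of a part's round end must ride it up (about 5 N of push).
- master: Setting master, steel, 0.19 kg: a flat bar 20 mm wide, 7 mm thick, with a round end (26 mm across, 12 mm high, top edge bevelled 4 mm at 45 degrees) and an upright blue grip. Origin under the centre of the round end; +x from grip to round end. The bar reaches back to x = -111 mm. Grip: 30 mm (x) by 16 mm (y), centred at x = -95 mm, 7 to 43 mm above the underside.
- master_mid (a point): Middle of the master's underside, at x = -49 mm in its frame.
- crank: Reel crank to be gauged, aluminium, 0.09 kg, same shape as the master, but the round end is 13.5 mm high (bevel 4.5 mm) and the upright paddle knob is orange: 30 mm (along x) by 16 mm (along y), centred at x = -95 mm, from 11 to 45 mm above the underside. Origin under the centre of the round end, +x from the knob to the round end.
- crank_green: Bystander: another crank, the same but with a green knob, lying 74 mm beside the orange one.
- tray: The master's wooden tray, fixed, 175 x 62 mm outside, 17 mm high, walls 6 mm, floor 6 mm thick; origin on the bench under its centre, long side along x. The master lies in it along its length.
- mat: Rubber mat, fixed, 175 x 145 x 3 mm, on which the two cranks lie; origin under its centre.
- spool: Bystander: brass spare spool, 54 mm across, 31 mm high.
- oil: Bystander: white oil bottle, 38 mm across, 100 mm high.
- jar: Bystander: clear jar with red lid, 72 mm across, 100 mm high.
- grease: Bystander: blue grease pot, 66 mm across, 45 mm high.
- driver: Bystander: screwdriver, 170 mm long.
- reel: Bystander: black fishing reel lying on its side, 60 mm across, 64 mm high.
- vstop: The V-stop itself, fixed on the granite; origin at the seat point.
- head: Gauge head, fixed: clamp, bracket and dial case, carrying plunger, dial and pointer; origin on the column's axis.
Not all that is in view belongs to the job. Leave any purple look-alike of the crank alone. Leave any turquoise look-alike of the master alone.

How it is judged:
On the way, in this order (a step that is already met when the one before it is completed fails the run):
1. the master is pressed home in the V-stop (within 2 mm, flat, more than 3 N), the plunger up on it (horizontal distance between master and seat below 0.002 m and angle between master's own z axis and vertical below 0.06 rad and contact force between master and vstop above 3 N and value of joint plunger above 0.0015 m), for 0.05 s.
2. on the master, let go and still home, the dial is zeroed (pointer within 3.5 mm of the red mark) and the rim let go (horizontal distance between master and seat below 0.002 m and angle between master's own z axis and vertical below 0.06 rad and value of joint plunger above 0.0015 m and horizontal distance between pointer_tip and zero_mark below 0.0035 m and contact force between the fingers and head below 0.1 N and contact force between the fingers and master below 0.1 N), for 0.3 s.
3. the orange crank is pressed home in the V-stop (within 2 mm, flat, more than 3 N), the plunger up on it (horizontal distance between crank and seat below 0.002 m and angle between crank's own z axis and vertical below 0.06 rad and contact force between crank and vstop above 3 N and value of joint plunger above 0.0015 m), for 0.05 s.
At the end, for the whole second after the job is handed in: Orange crank flat and home in the V-stop (round end within 2 mm of the seat), plunger on it; dial as zeroed on the master, so the pointer is within 4.5 mm (at 20 mm radius) of the 1.5 mm over line; master flat in its tray; both at rest (horizontal distance between crank and seat below 0.002 m and angle between each of crank, master's own z axis and vertical below 0.06 rad and value of joint plunger above 0.0015 m and horizontal distance between pointer_tip and over_mark below 0.0045 m and linear speed of each of crank, master below 0.01 m/s and x of master_mid in the frame of tray between -0.03 and 0.03 m and y of master_mid in the frame of tray between -0.022 and 0.022 m and z of master_mid in the frame of tray between 0.003 and 0.01 m); the robot touches nothing.
It fails at once if more than 12 N between the V-stop and anything (contact force between vstop and anything else above 12 N).
It fails at once if more than 15 N on the plunger, or the plunger forced to the top of its travel (contact force between plunger and anything else above 15 N or value of joint plunger above 0.0075 m).
It fails at once if the green-knobbed crank moved by more than 15 mm (distance of crank_green from where it was at the start of the episode above 0.015 m).
It fails at once if another thing on the bench moved by more than 20 mm (distance of any of spool, oil, jar, grease, driver, reel from where it was at the start of the episode above 0.02 m).
It also fails if it takes over 72 s, if anything falls off the work surface, if the arm or the gripper's body presses on something with over 40 N, if the wrist force passes 120 N, or if a joint passes its speed limit or range.

## Robot

A 6-joint arm with a two-finger parallel gripper is mounted at the origin on the work surface. World frame = base frame: x ahead of the robot, y to its left, z up, the work surface at z = 0. Lengths are in m, angles in rad, forces in N, time in s.
With the tool pointing down it reaches from about 0.4 to 0.825 m from the base axis. Payload 7 kg.
Tool frame: the origin (TCP) lies on the centre line of the jaws, within the pads' length; the fingertips stand robot.tcp_to_tips ahead of it and the grasp point (between the pads) lies 8 mm behind it (robot.tcp_to_tips is the distance from the TCP to the fingertips, in m); z points along the fingers, y is the line along which they close (so a half turn about z gives the same grasp; the last joint's range is limited). The gripper opens to 85 mm and grips with 20 to 120 N. Pads are 22 mm wide; open, the fingers measure 114 mm over their backs; the gripper's body (76 mm by 85 mm) begins 54 mm behind the grasp point. The pads swing forward as they close: fully open they stand 13 mm farther back than shut.
Start: joints at [-1.026, 0.359, 0.012, 0, -1.224, -0.288], TCP at [0.171, -0.653, 0.242] pointing down, gripper open.
Joint ranges: [-3.07, 3.07], [-1.43, 2.12], [-1.02, 1.25], [-3.03, 1.67], [-3.05, -0], [-3.03, 3.03]. Speed limits (rad/s): [2.39, 2.39, 3.01, 3.14, 3.14, 3.14].

## Interface

Orientations are given as a rotation vector (axis times angle).
In Python, from bench import read_state, optics, robot gives the robot as it stands.
- The arm moves only by the tool drive_tool, never from a script. Its arguments are lists of equal length, an entry for each row: "dp": the shift along the tool's x, y, z in units of 60 mm (1.0 is 60 mm), a list of three; "dr": the turn, a rotation vector about the tool's x, y, z in units of 8 degrees (1.0 is 8 degrees), a list of three. A call has 1 to 10 rows; each row shifts and turns the commanded pose from where the row before left it, along the tool's axes as they then stand; what a row does not reach is not made up. A row lasts 1/8 s, in which the tool goes at most 62.5 mm and 10.7 degrees, less where a joint would pass 70% of its speed; a pose out of reach is approached as far as the arm can. A call is refused whole if a number of a shift passes 1 or a number of a turn 1, either way. A call with a gripper value outside its range is refused whole. "claw" is the opening, from 0 (shut) to 1 (fully open), set as the call begins (left out, the last holds). The fingers move at their own pace and stop on an object; "newtons" is the grip in N (left out, the last holds). Time passes only in rows, so rows that do not move let the fingers close. It gives the time, the measured TCP pose, the force, the opening and the grip force at its end, in the units of the state.
- read_state(): the state, without advancing time (a new reading comes with each control period).
- optics.grab_frame(name): name is "scene" or "side" or "wrist"; returns (picture, depth): 420x560x3 uint8, red, green, blue; 420x560 float32, m along the optical axis (not along the pixel's ray), 0 where there is no reading.
- optics.camera_params(name): a dict with "fx", "fy", "cx", "cy" (pixels), "rvec" (rotation vector, rad) and "tvec" (3), from world to camera coordinates, as OpenCV has them; the wrist camera has in their place "mount" (4x4, takes a point from camera to tool coordinates, whose origin is the TCP and whose axes are the flange's). Camera axes: x right, y down, z forward; pixel columns grow to the right and rows downward; lengths in m; the calibration is good to about 2 mm. A picture is of the moment at which its call begins: read the wrist's pose just before it. camera_params takes no time and is no camera call.
- robot.close_job(): hands the job in; it is judged then, once.
The state is a dict: "clock": time; "joint_pos": joint angles; "joint_vel": joint speeds; "tau": joint torques, N m; "tcp_pos": TCP position; "eef_rot": TCP orientation; "ft_force": force on the tool from outside, world axes, zero at the start; "wrist_torque": the same for the moment, N m; "grip_width": finger opening in m; "finger_force": force on a finger pad.
Only numpy, scipy, OpenCV 4.12 (cv2) and the standard library are available. Lean on these libraries where they do the work, as an engineer would, in place of code of your own. Each camera call takes 0.05 s, during which the arm holds its last target. There are 200 camera calls.

## Working session

There is one attempt and no reset: what is moved stays moved. The work goes in short steps, Python scripts to look and compute and a tool call to move; the robot and the scene stay as the last step left them, time stands still between calls to the robot, and variables do not carry over. Pictures are saved under pics/ and viewed, at most 10 in all, crops included, and the job is handed in when it is done.

Besides the shell and the picture viewer there is one more tool, called after "Call:" by a JSON object that holds its "op" and its "data". drive_tool: Moves the arm, as the interface text tells. Its arguments: {"type":"object","properties":{"dp":{"type":"array","items":{"type":"array","items":{"type":"number"}}},"dr":{"type":"array","items":{"type":"array","items":{"type":"number"}}},"claw":{"type":"number"},"newtons":{"type":"number"}},"required":["dp","dr"]}

```bash
ls; mkdir -p pics; cat > h.py <<'E'
import numpy as np,cv2
from bench import read_state,optics,robot
def cam(n):
    p=optics.camera_params(n)
    K=np.array([[p['fx'],0,p['cx']],[0,p['fy'],p['cy']],[0,0,1.]])
    if 'rvec' in p:
        R=cv2.Rodrigues(np.array(p['rvec'],float))[0]; t=np.array(p['tvec'],float).ravel()
        return K,R.T,-R.T@t
    s=read_state(); T=np.eye(4); T[:3,:3]=cv2.Rodrigues(np.array(s['eef_rot'],float))[0]; T[:3,3]=s['tcp_pos']
    M=T@np.array(p['mount']); return K,M[:3,:3],M[:3,3]
def ray(c,uv,z):
    K,R,o=c; uv=np.atleast_2d(uv).astype(float)
    d=(R@np.linalg.inv(K)@np.c_[uv,np.ones(len(uv))].T).T
    return o+d*((z-o[2])/d[:,2])[:,None]
def cloud(c,dep):
    K,R,o=c; v,u=np.mgrid[:dep.shape[0],:dep.shape[1]]
    P=np.stack([(u-K[0,2])/K[0,0]*dep,(v-K[1,2])/K[1,1]*dep,dep],-1)
    return P@R.T+o
def proj(c,P):
    K,R,o=c; q=(np.atleast_2d(P)-o)@R@K.T; return q[:,:2]/q[:,2:]
E
python3 - <<'E'
from h import *
print(read_state(),robot.tcp_to_tips)
for n in("scene","side"):
    c=cam(n);im,d=optics.grab_frame(n);cv2.imwrite(f"pics/{n}0.png",im[:,:,::-1]);np.savez(f"pics/{n}0",im=im,d=d)
    print(n,c[2],c[1][:,2],c[0][0,0])
E
```

```text
pics
{'clock': 0.0, 'joint_pos': array([-1.02588635e+00,  3.59381825e-01,  1.10678832e-02, -3.41003735e-04,
       -1.22412117e+00, -2.88088418e-01]), 'joint_vel': array([-0.00036348, -0.00099617, -0.00176633,  0.00226455, -0.00027548,
        0.00037318]), 'tau': array([-2.72947591e-04, -5.83316839e+01,  2.93412977e+01,  6.93670034e+00,
       -6.15606696e-03, -2.05925363e-05]), 'tcp_pos': array([ 0.17130097, -0.65241965,  0.24137253]), 'eef_rot': array([ 4.02078226e-01, -3.11538243e+00, -2.55758256e-03]), 'ft_force': array([ 0.45447287, -0.33022511,  0.27509236]), 'wrist_torque': array([ 0.04347364,  0.01112416, -0.00962064]), 'finger_force': 0.0, 'grip_width': 0.0854682873807725} 0.011
scene [1.22777931 0.26837929 0.75717698] [-0.72010131 -0.23464553 -0.65298972] 401.023194185016
side [0.41935558 0.93972138 1.01504838] [ 0.0555032  -0.71998922 -0.69176218] 421.0728695007528
```

View pics/scene0.png

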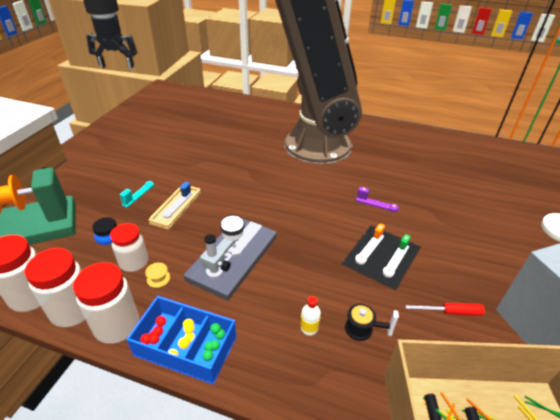

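View pics/side0.png

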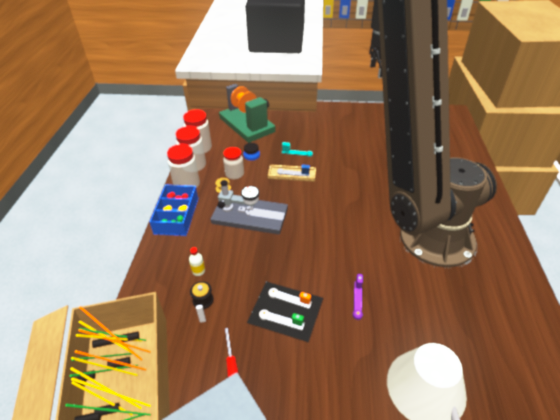

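The scene view shows the stand at about (232,255) with the dial at (232,225), the tray with the blue grip at (185,188), the mat at (382,256), the orange knob at (379,230) and the green at (404,241). The side view shows the same things at (250,212), (291,172) and (286,310).

```bash
python3 - <<'E'
from h import *
for n,win in(("scene",dict(stand=(185,215,280,297),tray=(145,180,205,230),mat=(340,220,425,290))),("side",dict(stand=(205,180,292,235),tray=(264,160,320,183),mat=(245,280,328,340)))):
    z=np.load(f"pics/{n}0.npz");im,d=z['im'],z['d'];c=cam(n);P=cloud(c,d);hsv=cv2.cvtColor(im,cv2.COLOR_RGB2HSV)
    def crop(k):
        u0,v0,u1,v1=win[k];m=np.zeros(d.shape,bool);m[v0:v1,u0:u1]=1;return m&(d>0)
    def rect(m,k,zz):
        m=cv2.morphologyEx(m.astype(np.uint8),cv2.MORPH_OPEN,np.ones((3,3)))>0
        vu=np.argwhere(m)[:,::-1]; Q=ray(c,vu,zz)[:,:2]
        r=cv2.minAreaRect((Q*1000).astype(np.float32));print(n,k,m.sum(),np.round(r[0],1),np.round(r[1],1),round(r[2],1),'zmed',np.median(P[m][:,2]).round(4))
    Z=P[:,:,2]
    m=crop('stand'); 
    rect(m&(abs(Z-.03)<.006),'stand top',.03)
    rect(m&(abs(Z-.119)<.008)&(hsv[:,:,1]<60)&(hsv[:,:,2]>150),'dial',.117)
    rect(m&(Z>.10),'high',.119)
    rect(m&(abs(Z-.144)<.006),'col',.144)
    m=crop('tray'); rect(m&(Z>.012)&(Z<.03),'tray',.017)
    rect(m&(hsv[:,:,0]>105)&(hsv[:,:,0]<130)&(hsv[:,:,1]>120)&(Z>.035),'bluetop',.049)
    m=crop('mat'); g=hsv[:,:,2]
    rect(m&(g<70)&(Z<.02)&(hsv[:,:,1]<120),'mat',.003)
    for nm,a,b in(('orange',4,20),('green',45,80)):
        mm=m&(hsv[:,:,0]>a)&(hsv[:,:,0]<b)&(hsv[:,:,1]>150)
        rect(mm&(Z>.04),nm,.048)
    bars=m&(hsv[:,:,1]<50)&(hsv[:,:,2]>140)&(Z>.005)
    nl,l,st,ce=cv2.connectedComponentsWithStats(bars.astype(np.uint8))
    for i in range(1,nl):
        if st[i,4]>30: rect(l==i,'bar',.012)
E
```

```text
scene stand top 2320 [615.8 -54.4] [126.6 238.9] 81.2 zmed 0.0306
scene dial 304 [639.  -51.1] [124.7  53.4] 7.2 zmed 0.1196
scene high 622 [646.6 -57.7] [ 63.4 135.7] 80.2 zmed 0.1195
scene col 98 [691.5 -66.5] [28.6 23.6] 26.0 zmed 0.1443
scene tray 259 [ 487.6 -292.2] [ 66.3 178.8] 88.8 zmed 0.016
scene bluetop 32 [ 447.5 -277.6] [29.8 15.5] 11.7 zmed 0.0433
scene mat 1687 [470.7 297.4] [140.8 170.3] 74.9 zmed 0.0033
scene orange 0 [0. 0.] [0. 0.] 0.0 zmed nan
scene green 27 [449.  341.8] [14.6 14.8] 5.5 zmed 0.0466
scene bar 254 [472.7 259.7] [ 25.6 108. ] 73.1 zmed 0.0108
scene bar 272 [492.6 328.2] [ 25.9 106.4] 75.9 zmed 0.0109
side stand top 1440 [629.4 -85.7] [188.5 282. ] 80.6 zmed 0.0307
side dial 164 [605.5 -55.3] [52.  52.8] 3.6 zmed 0.1193
side high 308 [644.3 -56.9] [ 69.8 145.9] 75.2 zmed 0.1189
side col 38 [687.9 -62.8] [19.1 26.2] 9.6 zmed 0.1436
side tray 87 [ 468.8 -291.4] [ 49.9 135.9] 77.1 zmed 0.0172
side bluetop 32 [ 434.9 -276.9] [22.4 23.5] 3.5 zmed 0.0458
side mat 1536 [468.1 299.6] [140.3 170.8] 74.8 zmed 0.0039
side orange 0 [0. 0.] [0. 0.] 0.0 zmed nan
side green 24 [423.9 348.6] [10.4 14.9] 2.2 zmed 0.048
side bar 266 [460.3 263.9] [ 28.1 123.5] 72.4 zmed 0.0112
side bar 288 [476.4 333.5] [ 27.4 124.3] 76.5 zmed 0.0111
  return _methods._mean(a, axis=axis, dtype=dtype,
  ret = ret.dtype.type(ret / rcount)
```

```bash
cat >> h.py <<'E'
def plan(p,yaw=None,s=None):
    """units for translation to p in current tool axes; yaw(deg)= wanted tool-x yaw mod 180"""
    s=s or read_state(); R=cv2.Rodrigues(np.array(s['eef_rot'],float))[0]
    y0=np.degrees(np.arctan2(R[1,0],R[0,0])); print('at',np.round(s['tcp_pos'],4),'yawx',round(y0,2),'tool z',R[:,2].round(4),'t',round(s['clock'],2))
    dy=0
    if yaw is not None:
        dy=(yaw-y0+90)%180-90; print('turn z units',round(-dy/8,2))
    print('tot units (before turn)',(R.T@(np.array(p)-s['tcp_pos'])/.06).round(3))
    Rz=cv2.Rodrigues(np.array([0,0,np.radians(dy)]))[0]@R
    print('tot units (after turn)',(Rz.T@(np.array(p)-s['tcp_pos'])/.06).round(3))
E
python3 - <<'E'
from h import *
print(np.round(optics.camera_params('wrist')['mount'],3))
plan([.46,-.29,.25],-10)
E
```

```text
[[ 0.    -0.944 -0.329  0.086]
 [ 1.     0.001 -0.     0.   ]
 [ 0.    -0.329  0.944 -0.132]
 [ 0.     0.     0.     1.   ]]
at [ 0.1713 -0.6525  0.2415] yawx -165.29 tool z [-5.0e-04  1.4e-03 -1.0e+00] t 0.1
turn z units 3.09
tot units (before turn) [-6.187  4.622 -0.136]
tot units (after turn) [-3.689  6.785 -0.133]
```

Call:
{"op": "drive_tool", "data": {"dp": [[0,0,0],[0,0,0],[0,0,0]], "dr": [[0,0,1],[0,0,1],[0,0,1]]}}

```text
clock: 0.48
tcp_pos: [0.1713, -0.6526, 0.2417]
eef_rot: [-0.262, -3.13, -0.001]
ft_force: [-0.1, 0.5, 0.4]
grip_width: 0.0852
finger_force: 0.0
```

Call:
{"op": "drive_tool", "data": {"dp": [[-0.46,0.85,0],[-0.46,0.85,0],[-0.46,0.85,0],[-0.46,0.85,0],[-0.46,0.85,0],[-0.46,0.85,0],[-0.46,0.85,0],[-0.46,0.85,0],[0,0,0],[0,0,0]], "dr": [[0,0,0],[0,0,0],[0,0,0],[0,0,0],[0,0,0],[0,0,0],[0,0,0],[0,0,0],[0,0,0],[0,0,0]]}}

```text
clock: 1.72
tcp_pos: [0.455, -0.2855, 0.242]
eef_rot: [-0.253, -3.131, -0.0]
ft_force: [-0.4, 0.3, -0.1]
grip_width: 0.0853
finger_force: 0.0
```

```bash
python3 - <<'E'
from h import *
c=cam('wrist');im,d=optics.grab_frame('wrist');cv2.imwrite("pics/w1.png",im[:,:,::-1]);np.savez("pics/w1",im=im,d=d)
plan([.46,-.29,.25],-10)
P=cloud(c,d);Z=P[:,:,2];hsv=cv2.cvtColor(im,cv2.COLOR_RGB2HSV)
def rect(m,k,zz):
    m=cv2.morphologyEx(m.astype(np.uint8),cv2.MORPH_OPEN,np.ones((3,3)))>0
    Q=ray(c,np.argwhere(m)[:,::-1],zz)[:,:2]
    if len(Q): r=cv2.minAreaRect((Q*1000).astype(np.float32));print(k,m.sum(),np.round(r[0],1),np.round(r[1],1),round(r[2],1),'z',np.median(Z[m]).round(4),'pix',np.argwhere(m).mean(0)[::-1].round())
bl=(hsv[:,:,0]>105)&(hsv[:,:,0]<130)&(hsv[:,:,1]>120)
rect(bl&(abs(Z-.049)<.005),'blue',.049)
rect((abs(Z-.017)<.004)&(hsv[:,:,0]<30)&(hsv[:,:,1]>60)&(hsv[:,:,2]>120),'tray',.017)
rect((hsv[:,:,1]<40)&(hsv[:,:,2]>120)&(Z>.008)&(Z<.025),'bar',.014)
E
```

```text
at [ 0.4547 -0.2861  0.242 ] yawx 170.71 tool z [-7.e-04  2.e-04 -1.e+00] t 1.77
turn z units 0.09
tot units (before turn) [-0.098 -0.05  -0.133]
tot units (after turn) [-0.099 -0.049 -0.133]
blue 601 [ 636.2 -189.9] [481.1  38.2] 26.9 z 0.0489 pix [336. 247.]
tray 1339 [ 658.7 -218. ] [563.9 125.8] 23.0 z 0.0166 pix [281. 188.]
bar 1046 [ 478.3 -288.6] [ 24.2 122.6] 82.7 z 0.0133 pix [279. 207.]
```

View pics/w1.png

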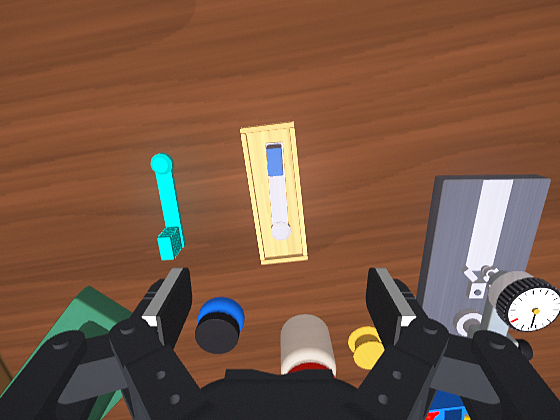

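The wrist view shows the master in its tray, with the grip at (274,160), the round end at (281,231) and the tray spanning (243..307, 125..262). The turquoise look-alike is at (165,200) and the dial is at (530,305).

```bash
cat >> h.py <<'E'
def rectw(c,m,zz,k):
    m=cv2.morphologyEx(m.astype(np.uint8),cv2.MORPH_OPEN,np.ones((3,3)))>0
    Q=ray(c,np.argwhere(m)[:,::-1],zz)[:,:2]
    if len(Q)==0: print(k,'none');return
    r=cv2.minAreaRect((Q*1000).astype(np.float32));print(k,m.sum(),'ctr',np.round(r[0],1),'mean',(Q.mean(0)*1000).round(1),np.round(r[1],1),round(r[2],1))
    return r
E
python3 - <<'E'
from h import *
c=cam('wrist');z=np.load('pics/w1.npz');im,d=z['im'],z['d'];P=cloud(c,d);Z=P[:,:,2];hsv=cv2.cvtColor(im,cv2.COLOR_RGB2HSV)
w=np.zeros(d.shape,bool);w[115:270,235:315]=1
bl=w&(hsv[:,:,0]>105)&(hsv[:,:,0]<130)&(hsv[:,:,1]>120)
rectw(c,bl&(abs(Z-.049)<.004),.049,'blue')
rectw(c,w&(abs(Z-.017)<.004)&(hsv[:,:,0]<30)&(hsv[:,:,1]>60),.017,'tray')
gm=w&(hsv[:,:,1]<40)&(hsv[:,:,2]>120)&(Z>.008)&(Z<.028)
rectw(c,gm&(abs(Z-.013)<.002),.013,'bar')
rectw(c,gm&(abs(Z-.018)<.002),.018,'end')
w[:]=0;w[170:420,420:560]=1
rectw(c,w&(abs(Z-.1185)<.006),.119,'dial')
rectw(c,w&(abs(Z-.03)<.003),.03,'stand')
plan([.46,-.29,.034],-7.3)
E
```

```text
blue 387 ctr [ 432.4 -287.2] mean [ 432.3 -287.2] [15.1 29. ] 84.8
tray 1271 ctr [ 482.6 -293.5] mean [ 463.1 -290.2] [ 60.3 174.3] 87.6
bar 748 ctr [ 486.7 -292.1] mean [ 485.8 -292. ] [19.6 62.1] 84.9
end 192 ctr [ 526.7 -294.9] mean [ 526.6 -295.4] [20.1 17.8] 80.7
dial 2348 ctr [601.7 -60.1] mean [600.9 -59. ] [60.2 55.3] 7.3
stand 11840 ctr [684.2 -69.5] mean [571.9 -57.8] [124.  382.5] 81.4
at [ 0.4547 -0.2861  0.242 ] yawx 170.71 tool z [-7.e-04  2.e-04 -1.e+00] t 1.77
turn z units -0.25
tot units (before turn) [-0.101 -0.05   3.467]
tot units (after turn) [-0.099 -0.054  3.467]
```

```bash
python3 - <<'E'
from h import *
plan([.4324,-.2872,.034],-5)
E
```

```text
at [ 0.4547 -0.2861  0.242 ] yawx 170.71 tool z [-7.e-04  2.e-04 -1.e+00] t 1.77
turn z units -0.54
tot units (before turn) [ 0.361 -0.079  3.468]
tot units (after turn) [ 0.366 -0.051  3.468]
```

Call:
{"op": "drive_tool", "data": {"dp": [[0,0,0],[0.366,-0.051,0.5],[0,0,0.7],[0,0,0.7],[0,0,0.7],[0,0,0.5],[0,0,0.2],[0,0,0.1],[0,0,0]], "dr": [[0,0,-0.54],[0,0,0],[0,0,0],[0,0,0],[0,0,0],[0,0,0],[0,0,0],[0,0,0],[0,0,0]], "claw": 0.55}}

```text
clock: 2.9
tcp_pos: [0.4333, -0.2874, 0.0389]
eef_rot: [0.137, 3.138, -0.0]
ft_force: [-0.2, 0.9, 0.1]
grip_width: 0.047
finger_force: 0.0
```

Call:
{"op": "drive_tool", "data": {"dp": [[0,0,0.07],[0,0,0],[0,0,0],[0,0,0],[0,0,0]], "dr": [[0,0,0],[0,0,0],[0,0,0],[0,0,0],[0,0,0]], "claw": 0, "newtons": 60}}

```text
clock: 3.52
tcp_pos: [0.4333, -0.287, 0.0346]
eef_rot: [0.136, 3.138, -0.0]
ft_force: [-0.0, 0.1, 6.4]
grip_width: 0.0153
finger_force: 59.3
```

```bash
python3 - <<'E'
from h import *
s=read_state();print(s['ft_force'],s['grip_width'],s['finger_force'])
plan([.45,-.28,.034],-8.7)
E
```

```text
[-0.04441085  0.05879     6.43435343] 0.015310012077395107 59.27542448043823
at [ 0.4333 -0.287   0.0346] yawx 175.05 tool z [ 6.e-04 -2.e-04 -1.e+00] t 3.52
turn z units 0.47
tot units (before turn) [-0.267  0.14   0.01 ]
tot units (after turn) [-0.257  0.157  0.01 ]
```

```bash
python3 - <<'E'
from h import *
plan([.43,.04,.23],-8.7)
E
```

```text
at [ 0.4333 -0.287   0.0346] yawx 175.05 tool z [ 6.e-04 -2.e-04 -1.e+00] t 3.52
turn z units 0.47
tot units (before turn) [ 0.524  5.424 -3.258]
tot units (after turn) [ 0.877  5.378 -3.259]
```

Call:
{"op": "drive_tool", "data": {"dp": [[0,0,-0.2],[0,0,-0.5],[0,0,-0.6],[0,0,-0.6],[0,0,-0.6],[0,0,-0.76],[0,0,0]], "dr": [[0,0,0],[0,0,0],[0,0,0],[0,0,0],[0,0,0],[0,0,0],[0,0,0.47]]}}

```text
clock: 4.4
tcp_pos: [0.4345, -0.2876, 0.2341]
eef_rot: [0.24, 3.126, -0.003]
ft_force: [-0.3, -0.0, -2.4]
grip_width: 0.0144
finger_force: 58.8
```

Call:
{"op": "drive_tool", "data": {"dp": [[0.05,0.3,0],[0.12,0.7,0],[0.12,0.8,0],[0.12,0.8,0],[0.12,0.8,0],[0.12,0.8,0],[0.12,0.7,0],[0.1,0.48,0],[0,0,0],[0,0,0]], "dr": [[0,0,0],[0,0,0],[0,0,0],[0,0,0],[0,0,0],[0,0,0],[0,0,0],[0,0,0],[0,0,0],[0,0,0]]}}

```text
clock: 5.65
tcp_pos: [0.4297, 0.04, 0.2294]
eef_rot: [-0.237, -3.132, 0.001]
ft_force: [0.3, 0.2, -2.5]
grip_width: 0.0149
finger_force: 59.0
```

```bash
python3 - <<'E'
from h import *
s=read_state();print(s['ft_force'],s['grip_width'],s['wrist_torque'])
c=cam('wrist');im,d=optics.grab_frame('wrist');cv2.imwrite("pics/w2.png",im[:,:,::-1]);np.savez("pics/w2",im=im,d=d,p=s['tcp_pos'],r=s['eef_rot'])
plan([.47,-.033,.0616],-8.7)
E
```

```text
[ 0.25433016  0.22442904 -2.48687851] 0.014943539535603895 [-0.02839068  0.0831786  -0.03925473]
at [0.4299 0.0397 0.2295] yawx 171.3 tool z [-7.e-04 -3.e-04 -1.e+00] t 5.7
turn z units -0.0
tot units (before turn) [-0.847 -1.095  2.798]
tot units (after turn) [-0.847 -1.095  2.798]
```

View pics/w2.png

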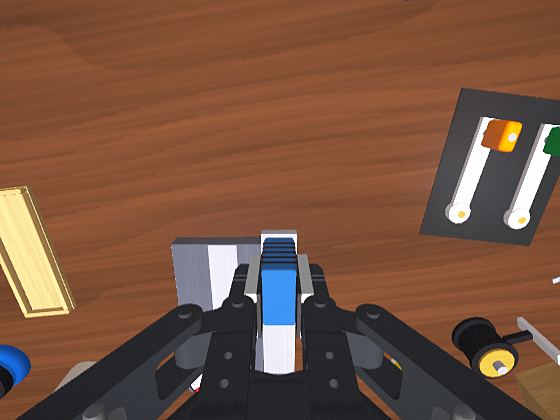

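The closed gripper hides most of the stand in this view. The stand's front corner is visible at (173,240), the orange crank at (500,135)–(459,213), and the master sits straight in the jaws at (280,300).

```bash
python3 - <<'E'
from h import *
z=np.load('pics/w2.npz');c=cam('wrist')
im,d=z['im'],z['d'];P=cloud(c,d);Z=P[:,:,2];hsv=cv2.cvtColor(im,cv2.COLOR_RGB2HSV)
yaw=np.radians(-8.7);ex=np.array([np.cos(yaw),np.sin(yaw)]);ey=np.array([-ex[1],ex[0]])
w=np.zeros(d.shape,bool);w[225:300,160:255]=1
m=w&(abs(Z-.03)<.004)&(hsv[:,:,1]<60)
# front edge: first row per column; left edge: first col per row
def fit(pts,name):
    Q=ray(c,pts,.03)[:,:2]*1000
    vx,vy,x,y=cv2.fitLine(Q.astype(np.float32),cv2.DIST_HUBER,0,.01,.01).ravel();print(name,'dir deg',np.degrees(np.arctan2(vy,vx)).round(2),'pt',x.round(1),y.round(1),'ex,ey',np.round([np.array([x,y])@ex,np.array([x,y])@ey],1))
cols=[u for u in range(178,250) if m[:,u].any()];fit(np.array([[u,np.argmax(m[:,u])] for u in cols]),'front')
rows=[v for v in range(245,295) if m[v].any()];fit(np.array([[np.argmax(m[v]),v] for v in rows]),'left')
s=(hsv[:,:,2]>170)&m
fit(np.array([[np.flatnonzero(s[v,180:250]).mean()+180,v] for v in range(246,262) if s[v,180:250].any()]),'lane')
for p in([608.4,-53.3],[605.5,-55.3],[601.7,-60.1]):print(np.round([np.array(p)@ex,np.array(p)@ey],1))
# master in hand
bl=(hsv[:,:,0]>105)&(hsv[:,:,0]<130)&(hsv[:,:,1]>120);bl[:, :250]=0;bl[:,310:]=0
w[:]=0;w[228:400,250:310]=1
wb=w&(hsv[:,:,1]<40)&(hsv[:,:,2]>150)
q=P[wb];t=(q[:,:2]-z['p'][:2])@ex
for a,b in((-.03,-.0),(.0,.05),(.05,.12)):
    k=(t>a)&(t<b)
    if k.any():print('bar',a,k.sum(),np.median(q[k][:,2]).round(4),np.median((q[k][:,:2]-z['p'][:2])@ey).round(4),np.median(t[k]).round(4))
w[:]=0;w[90:240,420:560]=1
for nm,a,b in(('orange',4,20),('green',45,80)):
    mm=w&(hsv[:,:,0]>a)&(hsv[:,:,0]<b)&(hsv[:,:,1]>150)
    rectw(c,mm&(abs(Z-.048)<.004),.048,nm)
mm=w&(hsv[:,:,1]<60)&(hsv[:,:,2]>120)
rectw(c,mm&(abs(Z-.0165)<.002),.0165,'ends')
E
```

```text
front dir deg 81.34 pt 492.7 -54.3 ex,ey [495.3  20.8]
left dir deg -8.54 pt 521.7 -103.6 ex,ey [531.4 -23.5]
lane dir deg -8.6 pt 507.1 -40.7 ex,ey [507.4  36.5]
[609.5  39.3]
[606.9  36.9]
[603.9  31.6]
bar -0.03 346 0.2088 0.0003 -0.0116
bar 0.0 230 0.2078 -0.0008 0.0475
bar 0.05 1341 0.2076 -0.0008 0.0663
orange 21 ctr [411.1 267.3] mean [411.4 267.3] [ 3.1 10. ] 73.2
green none
ends 300 ctr [514.9 282.2] mean [513.8 279.8] [93.  18.7] 75.4
```

```bash
python3 - <<'E'
from h import *
plan([.4675,-.0322,.068],-8.6)
E
```

```text
at [0.4299 0.0397 0.2295] yawx 171.3 tool z [-7.e-04 -3.e-04 -1.e+00] t 5.7
turn z units -0.01
tot units (before turn) [-0.803 -1.088  2.691]
tot units (after turn) [-0.801 -1.09   2.691]
```

Call:
{"op": "drive_tool", "data": {"dp": [[-0.2,-0.5,0],[-0.2,-0.59,0],[0,0,0.5],[0,0,0.7],[0,0,0.7],[0,0,0.5],[0,0,0.29],[-0.2,0,0],[-0.2,0,0],[0,0,0]], "dr": [[0,0,0],[0,0,0],[0,0,0],[0,0,0],[0,0,0],[0,0,0],[0,0,0],[0,0,0],[0,0,0],[0,0,0]]}}

```text
clock: 6.95
tcp_pos: [0.4699, -0.032, 0.0691]
eef_rot: [0.24, 3.13, 0.001]
ft_force: [-0.1, 0.7, -1.8]
grip_width: 0.0149
finger_force: 59.1
```

Call:
{"op": "drive_tool", "data": {"dp": [[0,0,0.06],[0,0,0.03],[0,0,0.02],[0,0,0]], "dr": [[0,0,0],[0,0,0],[0,0,0],[0,0,0]]}}

```text
clock: 7.45
tcp_pos: [0.4678, -0.0319, 0.0617]
eef_rot: [-0.239, -3.132, 0.0]
ft_force: [-0.0, 0.6, -1.4]
grip_width: 0.0151
finger_force: 59.1
```

Call:
{"op": "drive_tool", "data": {"dp": [[0,0,0.015],[0,0,0.015],[0,0,0]], "dr": [[0,0,0],[0,0,0],[0,0,0]]}}

```text
clock: 7.82
tcp_pos: [0.4678, -0.0319, 0.0598]
eef_rot: [-0.239, -3.132, 0.0]
ft_force: [0.5, -0.8, -2.8]
grip_width: 0.0152
finger_force: 59.1
```

Call:
{"op": "drive_tool", "data": {"dp": [[0,0,0.015],[0,0,0.01],[0,0,0]], "dr": [[0,0,0],[0,0,0],[0,0,0]]}}

```text
clock: 8.2
tcp_pos: [0.4679, -0.0319, 0.0586]
eef_rot: [0.239, 3.132, -0.0]
ft_force: [-2.1, 0.8, 2.3]
grip_width: 0.0149
finger_force: 59.9
```

Call:
{"op": "drive_tool", "data": {"dp": [[-0.1,0,0],[-0.12,0,0],[-0.12,0,0],[-0.1,0,0],[0,0,0]], "dr": [[0,0,0],[0,0,0],[0,0,0],[0,0,0],[0,0,0]]}}

```text
clock: 8.82
tcp_pos: [0.494, -0.0363, 0.0586]
eef_rot: [-0.239, -3.132, 0.001]
ft_force: [-2.8, -1.2, 4.1]
grip_width: 0.0152
finger_force: 60.1
```

Call:
{"op": "drive_tool", "data": {"dp": [[-0.06,0,0],[-0.04,0,0],[0,0,0]], "dr": [[0,0,0],[0,0,0],[0,0,0]]}}

```text
clock: 9.2
tcp_pos: [0.4974, -0.0371, 0.0586]
eef_rot: [-0.239, -3.128, 0.001]
ft_force: [-13.8, 3.9, 15.0]
grip_width: 0.015
finger_force: 61.7
```

Call:
{"op": "drive_tool", "data": {"dp": [[0,0,-0.01],[0,0,0]], "dr": [[0,0,0],[0,0,0]]}}

```text
clock: 9.45
tcp_pos: [0.4975, -0.0372, 0.0586]
eef_rot: [-0.24, -3.128, 0.001]
ft_force: [-9.2, 2.6, 7.2]
grip_width: 0.0147
finger_force: 60.4
```

```bash
python3 - <<'E'
from h import *
s=read_state();print(s['ft_force'],s['wrist_torque']);plan([.512*.9888+.038*.1495,-.512*.1495+.038*.9888,.0586],-8.6)
E
```

```text
[-9.24098331  2.64327539  7.16734325] [0.99488386 3.09169118 0.05227929]
at [ 0.4975 -0.0372  0.0586] yawx 171.24 tool z [-4.3e-03 -5.0e-04 -1.0e+00] t 9.45
turn z units -0.02
tot units (before turn) [-0.243  0.007 -0.001]
tot units (after turn) [-0.243  0.006 -0.001]
```

Call:
{"op": "drive_tool", "data": {"dp": [[0,0,-0.006],[-0.03,0,0],[-0.03,0,0],[0,0,0]], "dr": [[0,0,0],[0,0,0],[0,0,0],[0,0,0]]}}

```text
clock: 9.95
tcp_pos: [0.5022, -0.0378, 0.0588]
eef_rot: [-0.24, -3.13, 0.001]
ft_force: [-2.9, 0.4, -0.2]
grip_width: 0.0149
finger_force: 59.5
```

Call:
{"op": "drive_tool", "data": {"dp": [[-0.03,0,0],[-0.03,0,0],[-0.02,0,0],[0,0,0]], "dr": [[0,0,0],[0,0,0],[0,0,0],[0,0,0]]}}

```text
clock: 10.45
tcp_pos: [0.5088, -0.038, 0.0593]
eef_rot: [0.239, 3.132, 0.0]
ft_force: [0.4, -0.2, -4.5]
grip_width: 0.0151
finger_force: 58.8
```

Call:
{"op": "drive_tool", "data": {"dp": [[-0.02,0,0],[-0.015,0,0],[0,0,0]], "dr": [[0,0,0],[0,0,0],[0,0,0]]}}

```text
clock: 10.82
tcp_pos: [0.5101, -0.0385, 0.0593]
eef_rot: [-0.239, -3.132, 0.0]
ft_force: [-1.5, 0.0, -4.1]
grip_width: 0.0145
finger_force: 58.9
```

Call:
{"op": "drive_tool", "data": {"dp": [[0,0,0.01],[-0.015,0,0],[0,0,0]], "dr": [[0,0,0],[0,0,0],[0,0,0]]}}

```text
clock: 11.2
tcp_pos: [0.5103, -0.0387, 0.0588]
eef_rot: [-0.239, -3.131, 0.001]
ft_force: [-6.2, 1.5, 1.5]
grip_width: 0.0153
finger_force: 59.5
```

```bash
python3 - <<'E'
from h import *
s=read_state();print(s['ft_force'],s['wrist_torque']);plan([.512*.9888+.038*.1495,-.512*.1495+.038*.9888,.0586],-8.6)
E
```

```text
[-6.23456657  1.47772865  1.5480361 ] [0.44316364 2.07278358 0.07729039]
at [ 0.5103 -0.0387  0.0588] yawx 171.27 tool z [-1.5e-03 -2.0e-04 -1.0e+00] t 11.2
turn z units -0.02
tot units (before turn) [-0.028 -0.     0.003]
tot units (after turn) [-0.028 -0.     0.003]
```

Call:
{"op": "drive_tool", "data": {"dp": [[-0.005,0,-0.004],[-0.004,0,0],[0,0,0]], "dr": [[0,0,0],[0,0,0],[0,0,0]]}}

```text
clock: 11.58
tcp_pos: [0.5104, -0.0388, 0.0589]
eef_rot: [-0.239, -3.13, 0.001]
ft_force: [-6.0, 1.9, 0.4]
grip_width: 0.0146
finger_force: 59.5
```

Call:
{"op": "drive_tool", "data": {"dp": [[-0.006,0,0],[0,0,0]], "dr": [[0,0,0],[0,0,0]]}}

```text
clock: 11.82
tcp_pos: [0.5105, -0.0389, 0.0588]
eef_rot: [-0.239, -3.13, 0.001]
ft_force: [-6.7, 0.7, 1.7]
grip_width: 0.015
finger_force: 59.6
```

Call:
{"op": "drive_tool", "data": {"dp": [[0,0,0],[0,0,0],[0,0,0]], "dr": [[0,0,0],[0,0,0],[0,0,0]], "claw": 0.5}}

```text
clock: 12.2
tcp_pos: [0.5129, -0.0385, 0.0594]
eef_rot: [0.239, 3.131, 0.001]
ft_force: [0.3, 0.3, 1.3]
grip_width: 0.0427
finger_force: 0.0
```

Call:
{"op": "drive_tool", "data": {"dp": [[0,0,-0.2],[0,0,-0.4],[0.4,0,-0.6],[0.8,0,-0.7],[0.4,0,-0.8],[0,0,-0.8],[0,0,-0.2],[0,0,0]], "dr": [[0,0,0],[0,0,0],[0,0,0],[0,0,0],[0,0,0],[0,0,0],[0,0,0],[0,0,0]], "claw": 1}}

```text
clock: 13.2
tcp_pos: [0.4184, -0.0242, 0.2812]
eef_rot: [0.239, 3.13, 0.002]
ft_force: [-0.2, -0.6, -0.7]
grip_width: 0.085
finger_force: 0.0
```

```bash
python3 - <<'E'
from h import *
s=read_state()
c=cam('wrist');im,d=optics.grab_frame('wrist');cv2.imwrite("pics/w3.png",im[:,:,::-1]);np.savez("pics/w3",im=im,d=d,p=s['tcp_pos'],r=s['eef_rot'])
plan([.605,-.053,.25],-8.6)
E
```

```text
at [ 0.4179 -0.0243  0.2799] yawx 171.26 tool z [-1.e-04  4.e-04 -1.e+00] t 13.25
turn z units -0.02
tot units (before turn) [-3.156e+00  1.000e-03  4.970e-01]
tot units (after turn) [-3.156 -0.007  0.497]
```

View pics/w3.png

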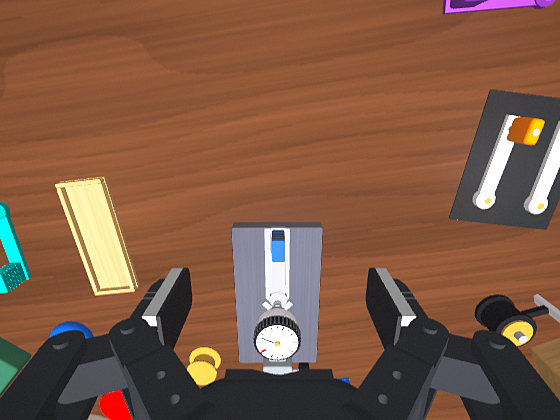

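The master sits in the V with its grip at (279,245). The dial is at (277,340), the red mark near (264,352), and the empty tray at (96,236).

```bash
cat >> h.py <<'E'
def dialtop(n,im,c,ctr,zz,fn,S=8,half=32):
    # top view: image up = world +x, image left = world +y
    g=np.arange(-half,half,1/S); X,Y=np.meshgrid(g,g)  # col->-y, row->-x
    P=np.stack([ctr[0]-Y/1000,ctr[1]-X/1000,np.full_like(X,zz)],-1).reshape(-1,3)
    uv=proj(c,P).reshape(*X.shape,2).astype(np.float32)
    o=cv2.remap(im,uv[...,0],uv[...,1],cv2.INTER_CUBIC);cv2.imwrite(fn,o[:,:,::-1]);return o
E
python3 - <<'E'
from h import *
z=np.load('pics/w3.npz');c=cam('wrist');im,d=z['im'],z['d'];P=cloud(c,d);Z=P[:,:,2];hsv=cv2.cvtColor(im,cv2.COLOR_RGB2HSV)
w=np.zeros(d.shape,bool);w[300:370,245:315]=1
f=w&(hsv[:,:,1]<70)&(hsv[:,:,2]>180)&(abs(Z-.118)<.006)
print('face z',np.median(Z[f]))
r=rectw(c,f,.118,'face');rectw(c,w&(Z>.1)&(P[:,:,2]<.13),.119,'rim')
red=w&((hsv[:,:,0]<8)|(hsv[:,:,0]>172))&(hsv[:,:,1]>120)&(hsv[:,:,2]>80);q=ray(c,np.argwhere(red)[:,::-1],.118).mean(0);print('red',red.sum(),q)
ctr=np.array(r[0])/1000
dialtop('w',im,c,ctr,.118,'pics/d3.png')
w[:]=0;w[225:320,255:300]=1
rectw(c,w&(hsv[:,:,0]>105)&(hsv[:,:,0]<130)&(hsv[:,:,1]>120)&(abs(Z-.073)<.004),.073,'grip')
E
```

```text
face z 0.11723697637546723
face 1048 ctr [603.6 -54.8] mean [603.2 -54.7] [49.4 49.8] 10.5
rim 1733 ctr [595.9 -54.1] mean [595.8 -53.8] [55.7 64.3] 81.3
red 11 [ 0.61364107 -0.07407851  0.118     ]
grip none
```

View pics/d3.png

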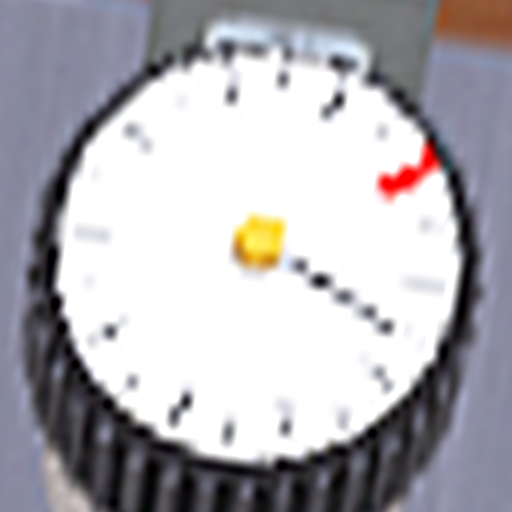

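The rectified dial (up is world +x) shows the red mark at (410,172), the pointer tip at (388,327) and the hub at (260,243). The rim has to turn clockwise by about 58 degrees.

```bash
python3 - <<'E'
from h import *
print(read_state()['joint_pos'].round(2));plan([.6043,-.0536,.15],-8.6)
E
```

```text
[ 0.42 -0.11 -0.45 -0.   -1.23 -2.14]
at [ 0.4179 -0.0243  0.2799] yawx 171.26 tool z [-1.e-04  4.e-04 -1.e+00] t 13.25
turn z units -0.02
tot units (before turn) [-3.146 -0.012  2.164]
tot units (after turn) [-3.146 -0.019  2.164]
```

Call:
{"op": "drive_tool", "data": {"dp": [[0,0,0],[0,0,0],[0,0,0],[0,0,0],[0,0,0]], "dr": [[0,0,-0.88],[0,0,-0.88],[0,0,-0.88],[0,0,-0.88],[0,0,-0.88]], "claw": 1}}

```text
clock: 13.88
tcp_pos: [0.4175, -0.0245, 0.2783]
eef_rot: [0.724, -3.053, 0.0]
ft_force: [-0.1, -0.0, -0.1]
grip_width: 0.0856
finger_force: 0.0
```

```bash
python3 - <<'E'
from h import *
plan([.6043,-.0536,.15])
E
```

```text
at [ 0.4175 -0.0245  0.2783] yawx -153.32 tool z [-0.0036 -0.0012 -1.    ] t 13.88
tot units (before turn) [-2.573 -1.832  2.127]
tot units (after turn) [-2.573 -1.832  2.127]
```

Call:
{"op": "drive_tool", "data": {"dp": [[-0.64,-0.46,0],[-0.64,-0.46,0],[-0.64,-0.46,0],[-0.65,-0.45,0],[0,0,0.8],[0,0,0.8],[0,0,0.5],[0,0,0],[0,0,0]], "dr": [[0,0,0],[0,0,0],[0,0,0],[0,0,0],[0,0,0],[0,0,0],[0,0,0],[0,0,0],[0,0,0]]}}

```text
clock: 15.0
tcp_pos: [0.6056, -0.054, 0.1545]
eef_rot: [0.72, -3.058, 0.001]
ft_force: [0.4, 0.2, 0.1]
grip_width: 0.0852
finger_force: 0.0
```

```bash
python3 - <<'E'
from h import *
plan([.6043,-.0536,.115]); print(read_state()['joint_pos'].round(2))
E
```

```text
at [ 0.6056 -0.054   0.1545] yawx -153.52 tool z [-2.e-04 -5.e-04 -1.e+00] t 15.0
tot units (before turn) [0.016 0.015 0.658]
tot units (after turn) [0.016 0.015 0.658]
[ 0.23  0.32 -0.26  0.   -0.99 -1.34]
```

Call:
{"op": "drive_tool", "data": {"dp": [[0.016,0.015,0.35],[0,0,0.25],[0,0,0.06],[0,0,0]], "dr": [[0,0,0],[0,0,0],[0,0,0],[0,0,0]]}}

```text
clock: 15.5
tcp_pos: [0.6042, -0.0535, 0.115]
eef_rot: [-0.719, 3.058, -0.0]
ft_force: [0.1, 0.5, -0.2]
grip_width: 0.0855
finger_force: 0.0
```

Call:
{"op": "drive_tool", "data": {"dp": [[0,0,0],[0,0,0],[0,0,0],[0,0,0]], "dr": [[0,0,0],[0,0,0],[0,0,0],[0,0,0]], "claw": 0.5, "newtons": 25}}

```text
clock: 16.0
tcp_pos: [0.6054, -0.0548, 0.1162]
eef_rot: [-0.72, 3.055, -0.004]
ft_force: [2.8, -7.2, 3.3]
grip_width: 0.0548
finger_force: 27.6
```

Call:
{"op": "drive_tool", "data": {"dp": [[0,0,0],[0,0,0],[0,0,0],[0,0,0],[0,0,0],[0,0,0],[0,0,0],[0,0,0],[0,0,0],[0,0,0]], "dr": [[0,0,0.8],[0,0,0.8],[0,0,0.8],[0,0,0.8],[0,0,0.8],[0,0,0.8],[0,0,0.8],[0,0,0.8],[0,0,0.8],[0,0,0.1]]}}

```text
clock: 17.25
tcp_pos: [0.6054, -0.0545, 0.1162]
eef_rot: [0.865, 3.017, -0.001]
ft_force: [2.2, -5.8, 4.7]
grip_width: 0.0546
finger_force: 27.6
```

Call:
{"op": "drive_tool", "data": {"dp": [[0,0,0],[0,0,0],[0,0,0],[0,0,0],[0,0,-0.3],[0,0,-0.6],[0,0,-0.8],[0,0,0]], "dr": [[0,0,0],[0,0,0],[0,0,0],[0,0,0],[0,0,0],[0,0,0],[0,0,0],[0,0,-0.5]], "claw": 1}}

```text
clock: 18.25
tcp_pos: [0.6061, -0.0533, 0.2211]
eef_rot: [0.753, 3.043, 0.004]
ft_force: [-0.5, 0.6, -0.4]
grip_width: 0.0856
finger_force: 0.0
```

```bash
python3 - <<'E'
from h import *
plan([.4179,-.0243,.28],-8.6)
E
```

```text
at [ 0.6061 -0.0533  0.2211] yawx 152.19 tool z [ 7.4e-03  6.0e-04 -1.0e+00] t 18.25
turn z units -2.4
tot units (before turn) [ 2.993 -1.032 -1.004]
tot units (after turn) [ 3.167  0.013 -1.001]
```

Call:
{"op": "drive_tool", "data": {"dp": [[0,0,-0.3],[0,0,-0.4],[0,0,-0.3],[0.8,0,0],[0.8,0,0],[0.8,0,0],[0.77,0,0],[0,0,0]], "dr": [[0,0,-0.8],[0,0,-0.8],[0,0,-0.8],[0,0,0],[0,0,0],[0,0,0],[0,0,0],[0,0,0]]}}

```text
clock: 19.25
tcp_pos: [0.4135, -0.0245, 0.2773]
eef_rot: [0.237, 3.131, 0.003]
ft_force: [0.6, 0.2, 1.0]
grip_width: 0.0852
finger_force: 0.0
```

```bash
python3 - <<'E'
from h import *
s=read_state()
c=cam('wrist');im,d=optics.grab_frame('wrist');np.savez("pics/w4",im=im,d=d,p=s['tcp_pos'],r=s['eef_rot'])
o=dialtop('w',im,c,[.6036,-.0548],.118,'pics/d4.png')
P=cloud(c,d);Z=P[:,:,2];hsv=cv2.cvtColor(im,cv2.COLOR_RGB2HSV)
w=np.zeros(d.shape,bool);w[215:320,250:305]=1
bl=w&(hsv[:,:,0]>105)&(hsv[:,:,0]<130)&(hsv[:,:,1]>120);print(Z[bl][::40])
rectw(c,bl&(abs(Z-.073)<.006),.073,'grip')
w[:]=0;w[170:300,40:145]=1
rectw(c,w&(Z>.011)&(Z<.022)&(hsv[:,:,1]>60),.017,'tray')
rectw(c,w&(abs(Z-.006)<.003)&(hsv[:,:,1]<130),.006,'floor')
cv2.imwrite('pics/w4.png',im[:,:,::-1])
w[:]=0;w[85:230,440:560]=1
mm=w&(hsv[:,:,0]>4)&(hsv[:,:,0]<20)&(hsv[:,:,1]>150);rectw(c,mm&(abs(Z-.048)<.006),.048,'orange')
rectw(c,w&(hsv[:,:,1]<60)&(hsv[:,:,2]>120)&(abs(Z-.0165)<.003),.0165,'ends')
plan([.5105,-.0389,.0588],-8.6)
E
```

```text
[0.04205412 0.05707847 0.07101626]
grip 21 ctr [494.9 -34.3] mean [494.9 -34.2] [8.4 2.7] 81.3
tray 1548 ctr [ 482.6 -290.8] mean [ 470.6 -290.1] [ 65.  175.4] 87.5
floor 3231 ctr [ 485.3 -297.4] mean [ 480.5 -297.2] [ 45.4 162.7] 87.7
orange 77 ctr [412.  265.6] mean [412.2 266. ] [ 5.2 23.1] 71.9
ends 283 ctr [513.7 281.9] mean [512.8 279.4] [94.3 20.5] 75.4
at [ 0.4151 -0.0244  0.2774] yawx 171.36 tool z [ 0.0023  0.0011 -1.    ] t 19.3
turn z units -0.01
tot units (before turn) [-1.601 -0.005  3.647]
tot units (after turn) [-1.601 -0.006  3.647]
```

View pics/d4.png

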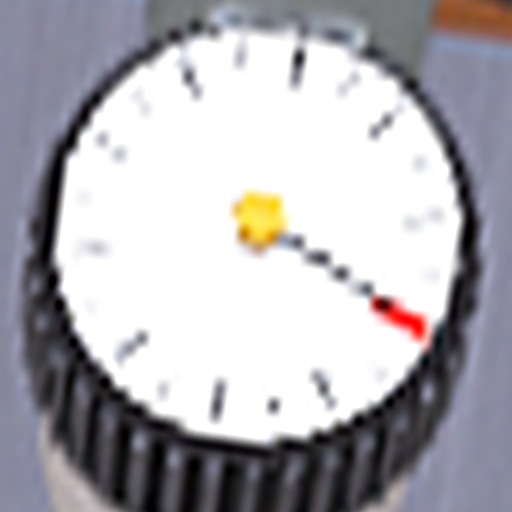

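The red mark at (402,318) now lies in line with the pointer tip at (385,302), so the dial is zeroed to within about 2 degrees.

Call:
{"op": "drive_tool", "data": {"dp": [[-0.6,0,0.4],[-0.6,0,0.6],[-0.4,0,0.7],[0,0,0.7],[0,0,0.7],[0,0,0.3],[0,0,0.1],[0,0,0],[0,0,0]], "dr": [[0,0,0],[0,0,0],[0,0,0],[0,0,0],[0,0,0],[0,0,0],[0,0,0],[0,0,0],[0,0,0]], "claw": 0.6}}

```text
clock: 20.42
tcp_pos: [0.5116, -0.039, 0.0674]
eef_rot: [0.239, 3.131, 0.001]
ft_force: [-0.1, 0.1, -0.7]
grip_width: 0.0514
finger_force: 0.0
```

```bash
python3 - <<'E'
from h import *
plan([.5105,-.0389,.0592],-8.6)
E
```

```text
at [ 0.5116 -0.039   0.0674] yawx 171.28 tool z [ 1.6e-03  4.0e-04 -1.0e+00] t 20.43
turn z units -0.02
tot units (before turn) [ 0.019 -0.001  0.137]
tot units (after turn) [ 0.019 -0.001  0.137]
```

Call:
{"op": "drive_tool", "data": {"dp": [[0.019,0,0.09],[0,0,0.045],[0,0,0]], "dr": [[0,0,0],[0,0,0],[0,0,0]]}}

```text
clock: 20.8
tcp_pos: [0.5095, -0.039, 0.0584]
eef_rot: [-0.239, -3.132, 0.0]
ft_force: [0.2, -0.2, -0.6]
grip_width: 0.0514
finger_force: 0.0
```

Call:
{"op": "drive_tool", "data": {"dp": [[0,0,0],[0,0,0],[0,0,0],[0,0,0]], "dr": [[0,0,0],[0,0,0],[0,0,0],[0,0,0]], "claw": 0, "newtons": 60}}

```text
clock: 21.3
tcp_pos: [0.5098, -0.0389, 0.0587]
eef_rot: [0.239, 3.132, 0.0]
ft_force: [-0.7, -0.2, 4.2]
grip_width: 0.0146
finger_force: 58.9
```

Call:
{"op": "drive_tool", "data": {"dp": [[0.05,0,-0.005],[0.1,0,0],[0.15,0,0],[0.2,0,0],[0.2,0,0],[0.2,0,-0.1],[0.1,0,-0.4],[0,0,-0.5],[0,0,-0.5],[0,0,0]], "dr": [[0,0,0],[0,0,0],[0,0,0],[0,0,0],[0,0,0],[0,0,0],[0,0,0],[0,0,0],[0,0,0],[0,0,-0.77]]}}

```text
clock: 22.55
tcp_pos: [0.4507, -0.0295, 0.1512]
eef_rot: [0.066, 3.137, 0.002]
ft_force: [-0.2, -0.2, -2.0]
grip_width: 0.0152
finger_force: 58.7
```

```bash
python3 - <<'E'
from h import *
print(read_state()['ft_force']);plan([.437,-.2915,.045],-2.5)
E
```

```text
[-0.22141429 -0.17131543 -1.95670237]
at [ 0.4507 -0.0295  0.1512] yawx 177.57 tool z [ 0.0037  0.0013 -1.    ] t 22.55
turn z units 0.01
tot units (before turn) [ 0.049 -4.375  1.763]
tot units (after turn) [ 0.043 -4.375  1.763]
```

Call:
{"op": "drive_tool", "data": {"dp": [[0,-0.4,0],[0,-0.7,0],[0.05,-0.75,0],[0,-0.75,0],[0,-0.75,0],[0,-0.65,0],[0,-0.375,0],[0,0,0.4],[0,0,0.6],[0,0,0.5]], "dr": [[0,0,0],[0,0,0],[0,0,0],[0,0,0],[0,0,0],[0,0,0],[0,0,0],[0,0,0],[0,0,0],[0,0,0]]}}

```text
clock: 23.8
tcp_pos: [0.4343, -0.2914, 0.0578]
eef_rot: [-0.071, -3.14, -0.001]
ft_force: [0.2, 0.3, -2.2]
grip_width: 0.015
finger_force: 58.9
```

Call:
{"op": "drive_tool", "data": {"dp": [[0,0,0.25],[0,0,0]], "dr": [[0,0,0],[0,0,0]]}}

```text
clock: 24.05
tcp_pos: [0.4348, -0.2916, 0.0433]
eef_rot: [-0.07, -3.139, -0.001]
ft_force: [0.1, 0.9, -1.3]
grip_width: 0.0151
finger_force: 58.9
```

```bash
python3 - <<'E'
from h import *
print(read_state()['ft_force']);plan([.437,-.2915,.036],-2.5)
E
```

```text
[ 0.06879052  0.88493384 -1.26578259]
at [ 0.4348 -0.2916  0.0433] yawx 177.44 tool z [-2.2e-03  5.0e-04 -1.0e+00] t 24.05
turn z units -0.01
tot units (before turn) [-0.037  0.003  0.121]
tot units (after turn) [-0.037  0.003  0.121]
```

Call:
{"op": "drive_tool", "data": {"dp": [[-0.03,0,0.08],[0,0,0.04],[0,0,0.02],[0,0,0]], "dr": [[0,0,0],[0,0,0],[0,0,0],[0,0,0]]}}

```text
clock: 24.55
tcp_pos: [0.4374, -0.2921, 0.0356]
eef_rot: [0.07, 3.14, -0.0]
ft_force: [-0.6, 0.3, -2.0]
grip_width: 0.0147
finger_force: 58.9
```

Call:
{"op": "drive_tool", "data": {"dp": [[0,0,0],[0,0,0],[0,0,0],[0,0,-0.3],[0,0,-0.6],[0,0,-0.9],[0,0,-0.9],[0,0,-0.8],[0,0,0]], "dr": [[0,0,0],[0,0,0],[0,0,0],[0,0,0],[0,0,0],[0,0,0],[0,0,0],[0,0,0],[0,0,0]], "claw": 0.5}}

```text
clock: 25.68
tcp_pos: [0.4393, -0.2929, 0.2498]
eef_rot: [0.069, 3.133, -0.004]
ft_force: [-0.2, 0.5, -0.6]
grip_width: 0.0426
finger_force: 0.0
```

```bash
python3 - <<'E'
from h import *
c=cam('wrist');im,d=optics.grab_frame('wrist');cv2.imwrite("pics/w5.png",im[:,:,::-1])
P=cloud(c,d);Z=P[:,:,2];hsv=cv2.cvtColor(im,cv2.COLOR_RGB2HSV)
w=np.zeros(d.shape,bool);w[100:290,225:335]=1
rectw(c,w&(hsv[:,:,0]>105)&(hsv[:,:,0]<130)&(hsv[:,:,1]>120)&(abs(Z-.049)<.004),.049,'blue')
g=w&(hsv[:,:,1]<40)&(hsv[:,:,2]>120)
rectw(c,g&(abs(Z-.013)<.002),.013,'bar');rectw(c,g&(abs(Z-.018)<.002),.018,'end')
b=g&(Z>.010)&(Z<.0155);q=P[b];print(np.polyfit(q[:,0],q[:,2],1))
rectw(c,w&(Z>.011)&(Z<.022)&(hsv[:,:,0]<30)&(hsv[:,:,1]>60),.017,'tray')
plan([.43,.20,.25],-15)
E
```

```text
blue 359 ctr [ 437.2 -292.3] mean [ 437.  -292.3] [14.5 28.3] 87.5
bar 687 ctr [ 493.2 -294.7] mean [ 492.1 -294.7] [19.5 59.9] 87.6
end 181 ctr [ 531.5 -296.4] mean [ 531.7 -296.2] [19.5 18.7] 87.6
[0.00798412 0.00909027]
tray 1010 ctr [ 483.  -293.8] mean [ 464.7 -294.8] [ 61.  174.1] 87.4
at [ 0.4381 -0.2922  0.2472] yawx 177.43 tool z [ 4.e-03 -8.e-04 -1.e+00] t 25.73
turn z units 1.55
tot units (before turn) [ 0.503  8.189 -0.055]
tot units (after turn) [ 2.254  7.889 -0.061]
```

View pics/w5.png

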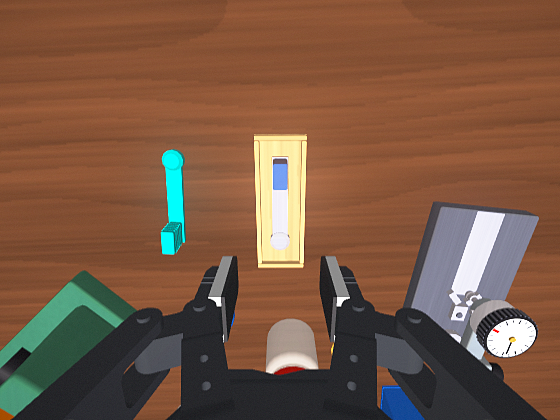

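The master lies flat in the tray, centred, with the grip at (280,175) and the round end at (280,241).

```bash
python3 - <<'E'
from h import *
plan([.42,.265,.25],-16)
E
```

```text
at [ 0.4381 -0.2922  0.2472] yawx 177.43 tool z [ 4.e-03 -8.e-04 -1.e+00] t 25.73
turn z units 1.68
tot units (before turn) [ 0.718  9.264 -0.056]
tot units (after turn) [ 2.85   8.844 -0.064]
```

Call:
{"op": "drive_tool", "data": {"dp": [[0,0.5,0],[0,0.5,0],[0.1,0.8,0],[0.3,0.85,0],[0.35,0.9,0],[0.35,0.9,0],[0.35,0.9,0],[0.35,0.9,0],[0.35,0.9,0],[0.35,0.9,0]], "dr": [[0,0,0.84],[0,0,0.84],[0,0,0],[0,0,0],[0,0,0],[0,0,0],[0,0,0],[0,0,0],[0,0,0],[0,0,0]]}}

```text
clock: 26.98
tcp_pos: [0.4149, 0.217, 0.2442]
eef_rot: [-0.437, -3.11, 0.002]
ft_force: [1.6, 0.2, 0.4]
grip_width: 0.0428
finger_force: 0.0
```

Call:
{"op": "drive_tool", "data": {"dp": [[0.2,0.85,0],[0,0,0],[0,0,0]], "dr": [[0,0,0],[0,0,0],[0,0,0]], "claw": 0.4}}

```text
clock: 27.35
tcp_pos: [0.4179, 0.2673, 0.2439]
eef_rot: [-0.436, -3.11, 0.004]
ft_force: [0.4, -0.1, 0.9]
grip_width: 0.0343
finger_force: 0.0
```

```bash
python3 - <<'E'
from h import *
c=cam('wrist');im,d=optics.grab_frame('wrist');cv2.imwrite("pics/w6.png",im[:,:,::-1])
P=cloud(c,d);Z=P[:,:,2];hsv=cv2.cvtColor(im,cv2.COLOR_RGB2HSV)
org=(hsv[:,:,0]>4)&(hsv[:,:,0]<20)&(hsv[:,:,1]>150)
nl,l,st,ce=cv2.connectedComponentsWithStats((org&(Z>.04)&(Z<.056)).astype(np.uint8))
for i in range(1,nl):
    if st[i,4]>60: print(st[i],ce[i].round(),np.median(Z[l==i]).round(4)); rectw(c,l==i,.048,'orange')
g=(hsv[:,:,1]<60)&(hsv[:,:,2]>120)&(Z>.005)&(Z<.025)
nl,l,st,ce=cv2.connectedComponentsWithStats(g.astype(np.uint8))
for i in range(1,nl):
    if st[i,4]>200: print(st[i],ce[i].round(),np.median(Z[l==i]).round(4)); rectw(c,(l==i)&(abs(Z-.0105)<.002),.0105,'bar');rectw(c,(l==i)&(abs(Z-.0165)<.002),.0165,'end')
plan([.42,.265,.25],-16)
E
```

```text
[ 175   26   90   40 1254] [229.  43.] 0.0069
bar none
end none
[ 330  154   24   96 1212] [341. 209.] 0.0101
bar 796 ctr [466.4 334.7] mean [477.3 330.6] [ 20.  100.7] 75.1
end 148 ctr [523.8 319.3] mean [523.3 318.9] [17.9 18.8] 77.4
[ 274  156   21   95 1095] [284. 213.] 0.0102
bar 730 ctr [448.3 265.9] mean [461.4 261.5] [ 19.8 101. ] 73.4
end 150 ctr [505.2 248.1] mean [505.1 248.1] [19.3 18.4] 74.1
[536 183  24  43 422] [550. 202.] 0.0134
bar 9 ctr [532.5 583.8] mean [532.5 583.8] [3.3 2.4] 0.2
end 9 ctr [532.3 584.8] mean [532.3 584.8] [3.3 2.3] 0.4
[391 262  61  32 293] [421. 277.] 0.0149
bar none
end 92 ctr [604.5 414.6] mean [604.7 414.3] [ 5.7 74.1] 16.5
[  0 406  22  14 227] [  8. 412.] 0.0128
bar 14 ctr [ 682.8 -257.3] mean [ 682.8 -257.3] [4.7 7.5] 58.5
end 15 ctr [ 677. -262.] mean [ 678.  -260.7] [22.6  6. ] 48.5
at [0.4181 0.2669 0.2443] yawx 163.98 tool z [-0.0014 -0.0016 -1.    ] t 27.4
turn z units -0.0
tot units (before turn) [-0.039 -0.022 -0.094]
tot units (after turn) [-0.039 -0.022 -0.094]
```

```bash
python3 - <<'E'
from h import *
im=cv2.imread('pics/w6.png')[:,:,::-1].copy();c=cam('wrist')
hsv=cv2.cvtColor(im,cv2.COLOR_RGB2HSV);w=np.zeros(im.shape[:2],bool);w[120:240,262:312]=1
m=w&(hsv[:,:,0]<25)&(hsv[:,:,1]>190)&(hsv[:,:,2]>150)
print(m.sum(),np.argwhere(m).min(0),np.argwhere(m).max(0),hsv[165:200:6,280],hsv[165:200:6,288])
d=optics.grab_frame('wrist')[1];Z=cloud(c,d)[:,:,2]
k=w&(Z>.044)&(Z<.053);print(k.sum(),np.median(Z[k]));rectw(c,k,.048,'top')
plan([.4142,.2752,.036],-16.6)
E
```

```text
38 [160 280] [166 293] [[ 14 221 255]
 [ 26 255 255]
 [ 28 255 255]
 [ 29 255 255]
 [  0   0 255]
 [  0   0 255]] [[ 30 255 255]
 [ 30 255 255]
 [  0   0 255]
 [ 30 255 255]
 [ 29 105 255]
 [  0   0 255]]
359 0.04745977918814165
top 353 ctr [414.6 276.3] mean [414.4 276.3] [14.3 27.8] 74.1
at [0.4183 0.2667 0.2447] yawx 163.95 tool z [-9.e-04 -1.e-03 -1.e+00] t 27.45
turn z units 0.07
tot units (before turn) [0.103 0.121 3.479]
tot units (after turn) [0.104 0.12  3.479]
```

View pics/w6.png

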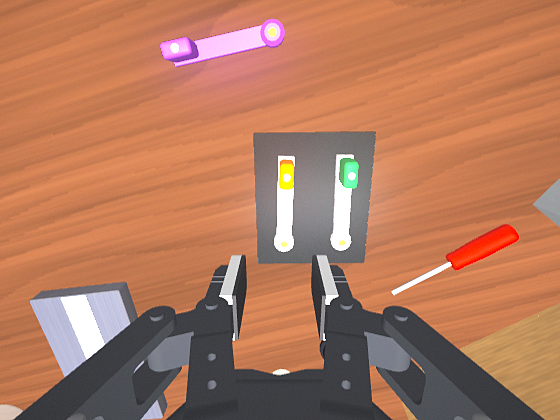

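The orange (glaring yellow) knob is at (287,175) with its round end at (284,241); the green crank is at (348,175).

Call:
{"op": "drive_tool", "data": {"dp": [[0.1,0.13,0.5],[0,0,0.8],[0,0,0.8],[0,0,0.8],[0,0,0.4],[0,0,0.2],[0,0,0],[0,0,0]], "dr": [[0,0,0.05],[0,0,0],[0,0,0],[0,0,0],[0,0,0],[0,0,0],[0,0,0],[0,0,0]], "claw": 0.5}}

```text
clock: 28.45
tcp_pos: [0.4156, 0.2774, 0.0365]
eef_rot: [0.448, 3.108, 0.003]
ft_force: [-1.0, 1.0, 0.2]
grip_width: 0.0427
finger_force: 0.0
```

```bash
python3 - <<'E'
from h import *
plan([.4144,.2758,.033],-16.4)
E
```

```text
at [0.4156 0.2774 0.0365] yawx 163.58 tool z [ 0.0012  0.0016 -1.    ] t 28.45
turn z units -0.0
tot units (before turn) [ 0.011 -0.032  0.058]
tot units (after turn) [ 0.011 -0.032  0.058]
```

Call:
{"op": "drive_tool", "data": {"dp": [[0.011,-0.03,0.058],[0,0,0]], "dr": [[0,0,0],[0,0,0]]}}

```text
clock: 28.7
tcp_pos: [0.4137, 0.2754, 0.0323]
eef_rot: [0.448, 3.109, 0.001]
ft_force: [-0.1, -0.2, -0.0]
grip_width: 0.0426
finger_force: 0.0
```

Call:
{"op": "drive_tool", "data": {"dp": [[0,0,0],[0,0,0],[0,0,0],[0,0,0]], "dr": [[0,0,0],[0,0,0],[0,0,0],[0,0,0]], "claw": 0, "newtons": 60}}

```text
clock: 29.2
tcp_pos: [0.414, 0.2757, 0.0322]
eef_rot: [0.448, 3.109, 0.001]
ft_force: [-0.9, -0.8, 4.4]
grip_width: 0.0151
finger_force: 59.1
```

Call:
{"op": "drive_tool", "data": {"dp": [[0,0,-0.2],[0,0,-0.5],[0,0,-0.7],[0,0,-0.7],[0,0,0]], "dr": [[0,0,0],[0,0,0],[0,0,0],[0,0,0],[0,0,-0.98]]}}

```text
clock: 29.82
tcp_pos: [0.4151, 0.2768, 0.1619]
eef_rot: [0.23, 3.129, 0.009]
ft_force: [-0.0, -0.1, -2.2]
grip_width: 0.0152
finger_force: 58.7
```

```bash
python3 - <<'E'
from h import *
s=read_state();print(s['ft_force'])
ex=np.array([.9888,-.1495]);ey=np.array([.1495,.9888])
plan([*(ex*.452+ey*.038),.075],-8.6)
E
```

```text
[-0.02442268 -0.14507656 -2.21953662]
at [0.4151 0.2768 0.1619] yawx 171.6 tool z [ 0.0042  0.0052 -1.    ] t 29.82
turn z units 0.03
tot units (before turn) [-1.361 -4.976  1.425]
tot units (after turn) [-1.379 -4.971  1.425]
```

Call:
{"op": "drive_tool", "data": {"dp": [[-0.1,-0.4,0],[-0.2,-0.8,0],[-0.2,-0.8,0],[-0.2,-0.8,0],[-0.2,-0.8,0],[-0.2,-0.8,0],[-0.2,-0.57,0],[-0.06,0,0.6],[0,0,0.6],[0,0,0.2]], "dr": [[0,0,0],[0,0,0],[0,0,0],[0,0,0],[0,0,0],[0,0,0],[0,0,0],[0,0,0],[0,0,0],[0,0,0]]}}

```text
clock: 31.08
tcp_pos: [0.4479, -0.033, 0.0721]
eef_rot: [-0.238, -3.128, 0.003]
ft_force: [-0.1, 0.4, -0.0]
grip_width: 0.0149
finger_force: 58.8
```

Call:
{"op": "drive_tool", "data": {"dp": [[0,0,0],[0,0,0]], "dr": [[0,0,0],[0,0,0]]}}

```text
clock: 31.32
tcp_pos: [0.4508, -0.0314, 0.075]
eef_rot: [0.234, 3.131, 0.001]
ft_force: [-1.0, 0.0, -0.5]
grip_width: 0.015
finger_force: 58.8
```

```bash
python3 - <<'E'
from h import *
s=read_state();print(s['ft_force'])
ex=np.array([.9888,-.1495]);ey=np.array([.1495,.9888])
plan([*(ex*.485+ey*.038),.0605],-8.6)
E
```

```text
[-0.97691712  0.03883678 -0.51403094]
at [ 0.4508 -0.0314  0.075 ] yawx 171.45 tool z [ 1.5e-03  3.0e-04 -1.0e+00] t 31.32
turn z units 0.01
tot units (before turn) [-0.577  0.027  0.242]
tot units (after turn) [-0.577  0.027  0.242]
```

Call:
{"op": "drive_tool", "data": {"dp": [[0,0.027,0.12],[0,0,0.09],[0,0,0.02],[0,0,0]], "dr": [[0,0,0],[0,0,0],[0,0,0],[0,0,0]]}}

```text
clock: 31.82
tcp_pos: [0.4502, -0.03, 0.06]
eef_rot: [-0.234, -3.132, 0.0]
ft_force: [-0.1, -0.5, -0.7]
grip_width: 0.0151
finger_force: 58.8
```

Call:
{"op": "drive_tool", "data": {"dp": [[0,0,0.015],[0,0,0.01],[0,0,0]], "dr": [[0,0,0],[0,0,0],[0,0,0]]}}

```text
clock: 32.2
tcp_pos: [0.4504, -0.03, 0.059]
eef_rot: [0.234, 3.133, 0.0]
ft_force: [-3.0, 1.7, 5.7]
grip_width: 0.0151
finger_force: 59.8
```

Call:
{"op": "drive_tool", "data": {"dp": [[-0.1,0,-0.005],[-0.15,0,0],[-0.15,0,0],[-0.15,0,0],[-0.1,0,0],[0,0,0]], "dr": [[0,0,0],[0,0,0],[0,0,0],[0,0,0],[0,0,0],[0,0,0]]}}

```text
clock: 32.95
tcp_pos: [0.4885, -0.0364, 0.0592]
eef_rot: [-0.235, -3.131, 0.001]
ft_force: [-6.1, -0.3, 9.6]
grip_width: 0.0148
finger_force: 60.3
```

Call:
{"op": "drive_tool", "data": {"dp": [[-0.03,0,0],[-0.03,0,0],[-0.02,0,0],[0,0,0]], "dr": [[0,0,0],[0,0,0],[0,0,0],[0,0,0]]}}

```text
clock: 33.45
tcp_pos: [0.4924, -0.0371, 0.0592]
eef_rot: [-0.235, -3.13, 0.001]
ft_force: [-9.1, 1.8, 13.2]
grip_width: 0.0148
finger_force: 60.9
```

Call:
{"op": "drive_tool", "data": {"dp": [[0,0,-0.01],[0,0,-0.004],[0,0,0]], "dr": [[0,0,0],[0,0,0],[0,0,0]]}}

```text
clock: 33.83
tcp_pos: [0.4939, -0.0365, 0.0596]
eef_rot: [0.235, 3.133, 0.0]
ft_force: [-0.5, 0.4, -1.0]
grip_width: 0.0149
finger_force: 58.8
```

Call:
{"op": "drive_tool", "data": {"dp": [[-0.03,0,0],[-0.03,0,0],[0,0,0]], "dr": [[0,0,0],[0,0,0],[0,0,0]]}}

```text
clock: 34.2
tcp_pos: [0.4953, -0.0373, 0.0592]
eef_rot: [-0.235, -3.129, 0.001]
ft_force: [-7.8, 2.2, 3.0]
grip_width: 0.0148
finger_force: 59.4
```

Call:
{"op": "drive_tool", "data": {"dp": [[-0.02,0,0],[-0.02,0,-0.003],[0,0,0]], "dr": [[0,0,0],[0,0,0],[0,0,0]]}}

```text
clock: 34.58
tcp_pos: [0.4975, -0.0379, 0.0594]
eef_rot: [-0.235, -3.129, 0.001]
ft_force: [-6.0, 0.9, 1.6]
grip_width: 0.0148
finger_force: 59.2
```

Call:
{"op": "drive_tool", "data": {"dp": [[-0.02,0,0],[-0.02,0,0],[0,0,0]], "dr": [[0,0,0],[0,0,0],[0,0,0]]}}

```text
clock: 34.95
tcp_pos: [0.5008, -0.0382, 0.0595]
eef_rot: [-0.235, -3.13, 0.001]
ft_force: [-3.3, 0.1, -0.5]
grip_width: 0.0149
finger_force: 58.8
```

Call:
{"op": "drive_tool", "data": {"dp": [[-0.03,0,0],[-0.03,0,0],[-0.02,0,0],[0,0,0]], "dr": [[0,0,0],[0,0,0],[0,0,0],[0,0,0]]}}

```text
clock: 35.45
tcp_pos: [0.5073, -0.0384, 0.0599]
eef_rot: [0.234, 3.132, 0.0]
ft_force: [1.0, -0.2, -3.2]
grip_width: 0.0152
finger_force: 58.5
```

```bash
python3 - <<'E'
from h import *
s=read_state();print(s['ft_force'])
ex=np.array([.9888,-.1495]);ey=np.array([.1495,.9888])
p=s['tcp_pos'][:2];print(p@ex,p@ey)
plan([*(ex*.5104+ey*.038),.0595],-8.6)
E
```

```text
[ 0.96809567 -0.16298264 -3.15413909]
0.5073333407518154 0.037850908272909704
at [ 0.5073 -0.0384  0.0599] yawx 171.44 tool z [ 8.e-04  1.e-04 -1.e+00] t 35.45
turn z units 0.01
tot units (before turn) [-0.052  0.002  0.007]
tot units (after turn) [-0.052  0.003  0.007]
```

Call:
{"op": "drive_tool", "data": {"dp": [[-0.02,0,0.006],[-0.015,0,0.004],[0,0,0]], "dr": [[0,0,0],[0,0,0],[0,0,0]]}}

```text
clock: 35.83
tcp_pos: [0.5086, -0.0389, 0.0593]
eef_rot: [-0.235, -3.133, 0.0]
ft_force: [-2.0, 0.7, -1.5]
grip_width: 0.0149
finger_force: 58.7
```

Call:
{"op": "drive_tool", "data": {"dp": [[-0.012,0,0],[-0.008,0,0],[0,0,0]], "dr": [[0,0,0],[0,0,0],[0,0,0]]}}

```text
clock: 36.2
tcp_pos: [0.5089, -0.0391, 0.0592]
eef_rot: [-0.235, -3.131, 0.0]
ft_force: [-5.4, 1.3, 1.7]
grip_width: 0.0149
finger_force: 59.2
```

Call:
{"op": "drive_tool", "data": {"dp": [[-0.008,0,-0.004],[-0.006,0,0],[0,0,0]], "dr": [[0,0,0],[0,0,0],[0,0,0]]}}

```text
clock: 36.58
tcp_pos: [0.5092, -0.0394, 0.0593]
eef_rot: [-0.235, -3.13, 0.001]
ft_force: [-7.6, 1.8, 1.7]
grip_width: 0.015
finger_force: 59.2
```

Call:
{"op": "drive_tool", "data": {"dp": [[-0.005,0,0],[0,0,0]], "dr": [[0,0,0],[0,0,0]]}}

```text
clock: 36.83
tcp_pos: [0.5093, -0.0395, 0.0593]
eef_rot: [-0.235, -3.13, 0.001]
ft_force: [-8.6, 2.0, 2.7]
grip_width: 0.0148
finger_force: 59.3
```

Call:
{"op": "drive_tool", "data": {"dp": [[0,0,0],[0,0,0],[0,0,0]], "dr": [[0,0,0],[0,0,0],[0,0,0]], "claw": 0.5}}

```text
clock: 37.2
tcp_pos: [0.5118, -0.039, 0.0598]
eef_rot: [0.234, 3.132, 0.0]
ft_force: [-0.3, -0.2, 0.5]
grip_width: 0.0428
finger_force: 0.0
```

Call:
{"op": "drive_tool", "data": {"dp": [[0,0,-0.2],[0,0,-0.4],[0.4,0,-0.6],[0.8,0,-0.7],[0.4,0,-0.8],[0,0,-0.8],[0,0,-0.2],[0,0,0],[0,0,0]], "dr": [[0,0,0],[0,0,0],[0,0,0],[0,0,0],[0,0,0],[0,0,0],[0,0,0],[0,0,0],[0,0,0]], "claw": 1}}

```text
clock: 38.33
tcp_pos: [0.4164, -0.0252, 0.2795]
eef_rot: [-0.235, -3.131, 0.001]
ft_force: [-0.3, 0.1, -0.4]
grip_width: 0.0854
finger_force: 0.0
```

```bash
python3 - <<'E'
from h import *
c=cam('wrist');im,d=optics.grab_frame('wrist')
o=dialtop('w',im,c,[.6036,-.0548],.118,'pics/d7a.png')
big=cv2.resize(im[200:400,220:340],None,fx=2.56,fy=2.56)[:512]
cv2.imwrite('pics/d7.png',np.hstack([o,cv2.resize(big,(288,512))])[:,:,::-1])
P=cloud(c,d);Z=P[:,:,2]
w=np.zeros(d.shape,bool);w[205:290,250:310]=1
k=w&(Z>.069)&(Z<.081);print(k.sum(),np.median(Z[k]) if k.any() else 0);rectw(c,k,.075,'knobtop')
print(P[k][:,2].std() if k.any() else '')
E
```

```text
281 0.0744501985632991
knobtop 277 ctr [507.9 -40. ] mean [507.8 -39.8] [14.7 28.5] 81.5
0.001518054025842756
```

View pics/d7.png

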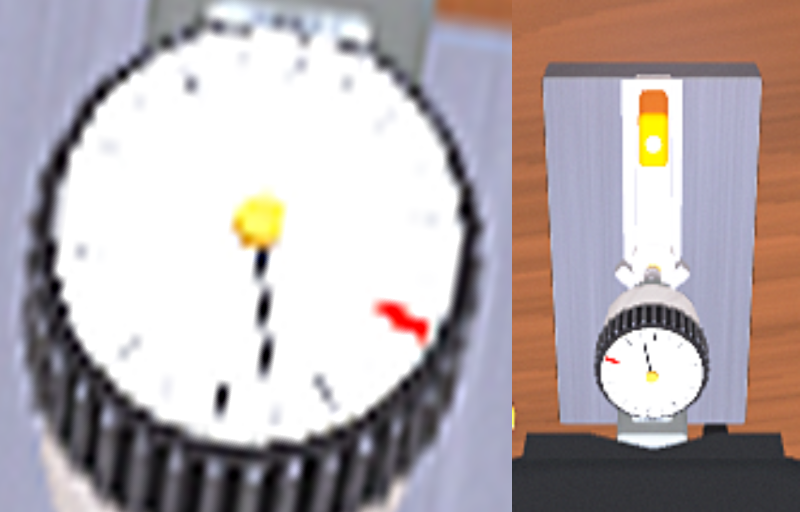

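The pointer at (265,370) stands about 54 degrees clockwise of the red mark, which is 1.5 mm over. The crank lies straight and home, so I'm handing in.

```bash
python3 -c "
from bench import robot
print(robot.close_job())"
```

```text
the job is handed in; nothing more can be done
None
```

I zeroed the dial on the master, put the master back flat in its tray, slid the orange crank home under the plunger where the dial reads about 1.5 mm over, and handed the job in; no verdict came back.

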